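Load the glue brush at the model maker's bench

TASK

Take the round-handled brush out of its stand and dip its bristles well down into the low steel cup, at least half of the bristles' length below the rim and while holding the brush. Then hang the brush back upright in the same seat of the stand and let go. Keep the brush out of the tall steel cup, and leave both cups and the scraper standing where they are.

Things in the scene. Friction and masses are not known exactly. Their poses are not given: they have to be found in the camera images.
- brush: Loose brush, 60 g, upright in a stand seat. Origin: bristle tip (lowest point), 25 mm above the table at the start; z up the handle. Above the origin: dark bristles 0-25 mm (12 mm thick), stem 8 mm thick to 75, round grey disc 54 mm wide to 80 (rests on the stand), round wooden handle 18 mm thick to 150; grip it from above at about 118. Lift straight out until the tip is over 100 mm high.
- scraper: Scraper, in the other seat: same disc; flat black handle 12 x 30 mm, 80-125 mm above its origin (blade tip, z up); top 150 mm over the table, carry the brush past it. Not used. Fixed stand: top plate 70 x 200 mm, top 100 mm above the table, end walls, open front and back; two through holes 32 mm wide (seats) on its long axis, 110 mm apart, tools centred in them. Either tool in either seat.
- low_cup: Loose low round open cup of plain steel, about 160 g: 60 mm outside diameter, 45 mm tall, straight wall 3 mm thick (mouth 54 mm), bottom 5 mm thick, empty. Origin: centre of its underside, on the table; z up. It stands clear of other things; those near it, but for the tall cup, are under 80 mm tall.
- tall_cup: Loose round open cup like the low one (same steel, 60 mm diameter, 3 mm wall), but 85 mm tall, about 220 g. Origin: centre of its underside, on the table; z up. Not used. The two cups may stand in either order.
There are look-alikes about, which are no part of the job. Leave any purple look-alike of the low_cup alone.

How it is judged:
By the outcome, as a careful person would: the job done as asked, in the order asked, and still so for the second after the job is handed in, with the robot touching nothing.
It also fails if it takes over 64 s, if anything falls off the work surface, if the arm or the gripper's body presses on something with over 40 N, if the wrist force passes 120 N, or if a joint passes its speed limit or range.

ROBOT

A 7-joint arm with a two-finger parallel gripper is mounted at the origin on the work surface. World frame = base frame: x ahead of the robot, y to its left, z up, the work surface at z = 0. Lengths are in m, angles in rad, forces in N, time in s.
With the tool pointing down it reaches from about 0.4 to 0.85 m from the base axis. Payload 4.5 kg.
Tool frame: the origin (TCP) lies midway between the tips of the shut fingers; the grasp point (between the pads) lies r.grip_point_offset behind it (r.grip_point_offset is the distance from the TCP to the grasp point, in m); z points along the fingers, y is the line along which they close (so a half turn about z gives the same grasp; the last joint's range is limited). The gripper opens to 88 mm and grips with 3 to 60 N. Pads are 18 mm wide; open, the fingers measure 123 mm over their backs; the gripper's body (75 mm by 187 mm) begins 45 mm behind the grasp point.
Start: joints at [0.034, 0.689, -0.195, 1.565, 0.157, 0.902, -0.215], TCP at [0.625, 0, 0.239] pointing down, gripper open.
Joint ranges: [-3.01, 3.01], [-0.46, 2.08], [-1.47, 1.51], [0.13, 2.56], [-1, 4.14], [0.04, 2.09], [-2.66, 2.66]. Speed limits (rad/s): [2.57, 2.57, 3.14, 3.14, 3.14, 3.14, 3.14].

INTERFACE

Orientations are given as a unit quaternion [x, y, z, w].
In Python, from plant import r gives the robot as it stands.
- The arm moves only by the shell command python3 -m jog 'ROWS' [FORCE]. ROWS is JSON, a list of rows, each an object of numbers: "wx", "wy", "wz": the turn, a rotation vector about the world's x, y, z as a fraction of full scale; "dx", "dy", "dz": the shift along the world's x, y, z as a fraction of full scale; "hand": the closure, from 0 (fully open) to 1 (shut). In form: [{"wx": .., "wy": .., "wz": .., "dx": .., "dy": .., "dz": .., "hand": ..}, ...]. A call has 1 to 5 rows; each row shifts and turns the commanded pose from where the row before left it; what a row does not reach is not made up. Full scale, the value 1, is 0.25 m for a shift and 2 rad for a turn. A row lasts 1/12 s, in which the tool goes at most 41.7 mm and 7.16 degrees, less where a joint would pass 70% of its speed; a pose out of reach is approached as far as the arm can. A call with a number of a shift or a turn outside -1 to 1 is refused whole. A call with a gripper value outside its range is refused whole. The fingers move at their own pace and stop on an object; FORCE is the grip in N (left out, the last holds). Time passes only in rows, so rows that do not move let the fingers close. It gives the time, the measured TCP pose, the force, the opening and the grip force at its end, in the units of the state.
- r.get_state(): the state, without advancing time (a new reading comes with each control period).
- r.snapshot(name): name is "scene" or "side" or "wrist"; returns the picture (480x640x3 uint8, red, green, blue); there is no depth.
- r.camera_info(name): a dict with "mtx" (3x3 intrinsics, pixels), "R" (3x3) and "t" (3): a world point X has camera coordinates R X + t. Camera axes: x right, y down, z forward; pixel columns grow to the right and rows downward; lengths in m; the calibration is good to about 2 mm. A picture is of the moment at which its call begins: read the wrist's pose just before it. camera_info takes no time and is no camera call; for the wrist camera it gives the pose at the moment of the call.
- r.finish_job(): hands the job in; it is judged then, once.
Trained networks look in the newest picture that a camera, given by its name, has taken for a name from the list of things; names that differ only in an ending like _2 or _b are one class to them, and where a whole thing is asked for, a point or a joint stands for the part that bears it (a point fixed in the world has none). Each returns a list of dicts, best first, with "p" (0 to 1); they miss things now and then, are a little off and sometimes report something else, mostly with a low value. They report only what shows in the picture. A call takes as long as a camera call. They do not tell look-alikes from the thing itself.
- r.search_frame(camera, query): "bbox" ([left, top, right, bottom] in pixels, round what is visible of it).
- r.masks_of(camera, query): "region" (480x640 bool, what is visible of it) and "bbox" ([left, top, right, bottom] in pixels, round what is visible of it).
The state is a dict: "clock": time; "q": joint angles; "qd": joint speeds; "joint_torque": joint torques, N m; "tool_pos": TCP position; "eef_rot": TCP orientation; "contact_force": force on the tool from outside, world axes, zero at the start; "moment": the same for the moment, N m; "opening": opening from 0.0 (shut) to 1.0 (fully open); "finger_force": force on a finger pad.
Only numpy, scipy, OpenCV 4.12 (cv2) and the standard library are available. Lean on these libraries where they do the work, as an engineer would, in place of code of your own. Each camera call takes 0.05 s, during which the arm holds its last target. There are 200 camera calls.

## Working session

There is one attempt and no reset: what is moved stays moved. The work goes in short steps, Python scripts to look and compute and a shell command to move; the robot and the scene stay as the last step left them, time stands still between calls to the robot, and variables do not carry over. Pictures are saved under pics/ and viewed, at most 10 in all, crops included, and the job is handed in when it is done.

```bash
mkdir -p pics; python3 - <<'E'
from plant import r
import cv2,numpy as np
s=r.get_state();print(s['clock'],s['tool_pos'],s['eef_rot'],s['opening'],r.grip_point_offset)
ims=[]
for c in ['scene','side']:
    im=r.snapshot(c); cv2.imwrite(f'pics/{c}0.png',im[:,:,::-1])
    for q in ['brush','scraper','low_cup','tall_cup']:
        print(c,q,[(np.round(d['bbox']).tolist(),round(d['p'],2)) for d in r.search_frame(c,q)])
    i=r.camera_info(c);print(np.round(i['mtx'],1).tolist(),np.round(-i['R'].T@i['t'],3))
E
```

```text
0.0 [ 6.24364110e-01 -6.10428643e-05  2.37908916e-01] [ 7.07061620e-01  7.07151336e-01 -7.07481746e-04 -5.94075554e-04] 0.9997657979328359 0.0187
scene brush [([392.0, 207.0, 420.0, 259.0], 0.57)]
scene scraper [([446.0, 208.0, 482.0, 253.0], 0.57)]
scene low_cup [([193.0, 198.0, 223.0, 231.0], 0.67), ([241.0, 217.0, 269.0, 248.0], 0.64)]
scene tall_cup [([143.0, 209.0, 184.0, 259.0], 0.86)]
[[477.8, 0.0, 319.5], [0.0, 477.8, 240.2], [0.0, 0.0, 1.0]] [1.165 0.074 0.778]
side brush [([258.0, 133.0, 289.0, 193.0], 0.66)]
side scraper [([225.0, 129.0, 250.0, 184.0], 0.64)]
side low_cup [([330.0, 249.0, 360.0, 289.0], 0.72), ([349.0, 289.0, 388.0, 339.0], 0.72)]
side tall_cup [([416.0, 267.0, 462.0, 336.0], 0.94)]
[[485.9, 0.0, 309.9], [0.0, 485.9, 228.5], [0.0, 0.0, 1.0]] [ 0.082 -0.63   0.565]
```

View pics/scene0.png

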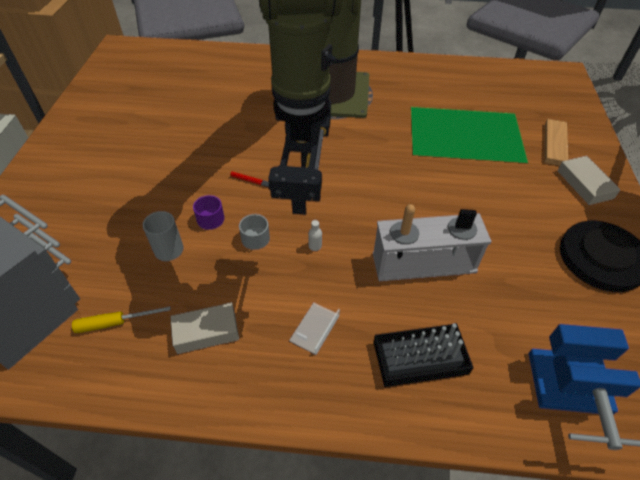

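View pics/side0.png

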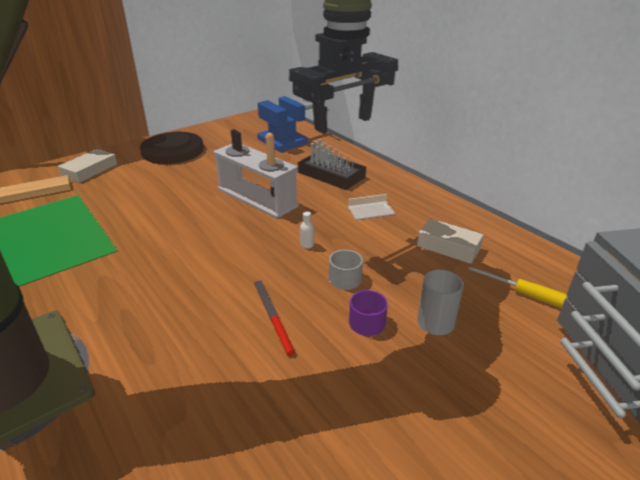

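The scene view shows the brush at about (406,230), the scraper at (465,225), the steel low cup at (255,232), the purple look-alike at (208,212) and the tall cup at (163,237). The side view agrees: brush (270,160), low cup (346,269), purple (368,313), tall cup (440,302).

```bash
cat > h.py <<'E'
from plant import r
import cv2,numpy as np
from scipy.optimize import least_squares
def ring(rad,z,n=60):
    a=np.linspace(0,2*np.pi,n);return np.c_[rad*np.cos(a),rad*np.sin(a),0*a+z]
M={'brush':np.r_[ring(.027,.1),ring(.027,.105),ring(.009,.175)],
   'low_cup':np.r_[ring(.03,0),ring(.03,.045)],'tall_cup':np.r_[ring(.03,0),ring(.03,.085)],
   'scraper':np.r_[ring(.027,.1),ring(.027,.105)]}
def proj(i,P):
    return cv2.projectPoints(np.asarray(P,float),cv2.Rodrigues(i['R'])[0],np.asarray(i['t'],float),i['mtx'],None)[0][:,0]
def bb(i,P):
    u=proj(i,P);return np.r_[u.min(0),u.max(0)]
def fit(name,obs,x0,use=(0,1,2,3)):
    """obs: list of (info,bbox)"""
    u=list(use)
    f=lambda p:np.concatenate([(bb(i,M[name]+[p[0],p[1],0])-b)[u] for i,b in obs])
    s=least_squares(f,x0);return s.x,s.fun
E
python3 - <<'E'
from h import *
near={'scene':{'brush':(406,230),'scraper':(465,228),'low_cup':(255,232),'tall_cup':(163,237)},
'side':{'brush':(272,160),'scraper':(237,155),'low_cup':(346,269),'tall_cup':(440,302)}}
obs={}
for c in near:
    im=r.snapshot(c);i=r.camera_info(c)
    for q,p in near[c].items():
        d=[m for m in r.masks_of(c,q) if np.hypot((m['bbox'][0]+m['bbox'][2])/2-p[0],(m['bbox'][1]+m['bbox'][3])/2-p[1])<15]
        if d:
            m=d[0]['region'];v,u=np.nonzero(m);b=np.array([u.min(),v.min(),u.max()+1,v.max()+1])-.5
            print(c,q,b); obs.setdefault(q,[]).append((i,b))
for q,o in obs.items():
    use={'brush':(0,1,2),'scraper':(0,2)}.get(q,(0,1,2,3))
    x,e=fit(q,o,[.6,.1],use);print(q,x.round(4),e.round(1))
    for k in o: x,e=fit(q,[k],[.6,.1],use);print('   single',x.round(4),e.round(1))
print(r.get_state()['clock'])
E
```

```text
scene brush [389.5 204.5 418.5 258.5]
scene scraper [448.5 209.5 476.5 252.5]
scene low_cup [238.5 213.5 270.5 250.5]
scene tall_cup [143.5 212.5 182.5 260.5]
side brush [258.5 132.5 282.5 195.5]
side scraper [225.5 128.5 248.5 180.5]
side low_cup [326.5 249.5 361.5 289.5]
side tall_cup [415.5 269.5 462.5 334.5]
brush [0.5814 0.1801] [ 0.2 -3.2  0.9  0.8 -1.6  2. ]
   single [0.5891 0.1789] [-0.4 -0.   0.4]
   single [0.5744 0.1749] [-0.7 -0.1  0.7]
scraper [0.557  0.2882] [-1.   1.  -0.6  0.5]
   single [0.4576 0.2972] [-0. -0.]
   single [0.5883 0.3433] [0. 0.]
low_cup [ 0.5404 -0.1151] [ 0.9 -0.8  0.1 -1.7  1.3 -0.8  0.6 -0.3]
   single [ 0.5439 -0.1155] [ 0.3  0.4 -0.3 -0.4]
   single [ 0.5381 -0.1153] [ 0.3 -0.3 -0.3  0.3]
tall_cup [ 0.5885 -0.288 ] [-0.6 -2.3  1.7  0.1  1.  -1.   0.6 -0. ]
   single [ 0.5912 -0.2882] [-1.1 -1.3  1.2  1.1]
   single [ 0.5866 -0.288 ] [ 0.3 -0.6 -0.2  0.5]
1.0
```

```bash
python3 -m jog '[{"dx":-0.033,"dy":0.143,"hand":0},{"dx":-0.033,"dy":0.143,"hand":0},{"dx":-0.033,"dy":0.143,"hand":0},{"dx":-0.033,"dy":0.143,"hand":0},{"dx":-0.033,"dy":0.143,"hand":0}]' 15; python3 -m jog '[{"hand":0},{"hand":0},{"hand":0}]'
python3 - <<'E'
from h import *
s=r.get_state();print(s['tool_pos'],s['eef_rot'])
i=r.camera_info('wrist');im=r.snapshot('wrist');cv2.imwrite('pics/w1.png',im[:,:,::-1])
print(-i['R'].T@i['t'],i['R'].round(2).tolist())
for z in (.105,.175): print(z,proj(i,[[.583,.179,z]]))
for q in ['brush','scraper']:
  print(q,[(d['bbox'],round(d['p'],2)) for d in r.masks_of('wrist',q)])
E
```

```text
[6.25055410e-01 2.49746362e-05 2.38763140e-01] [7.07098587e-01 7.07114971e-01 6.18690188e-05 4.76273815e-05]
[0.62554804 0.07676393 0.38501118] [[1.0, -0.0, -0.0], [-0.0, -0.95, 0.3], [-0.0, -0.3, -0.95]]
0.105 [[253.78315357 -85.11357427]]
0.175 [[ 224.28011648 -159.2049898 ]]
brush []
scraper []invalid input
invalid input
```

View pics/w1.png

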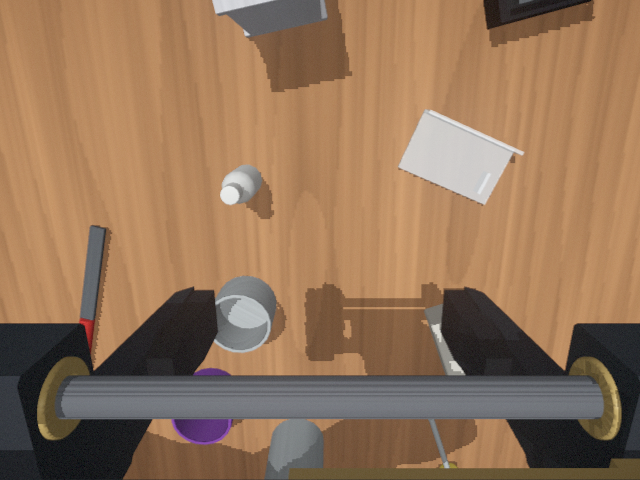

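The wrist view shows the steel low cup at (245,312), the purple one below it, and the stand only at the top edge. The move was refused as invalid input, so I'll give all the keys.

```bash
python3 -m jog '[{"wx":0,"wy":0,"wz":0,"dx":-0.04,"dy":0.14,"dz":0.02,"hand":0},{"wx":0,"wy":0,"wz":0,"dx":-0.04,"dy":0.14,"dz":0.02,"hand":0},{"wx":0,"wy":0,"wz":0,"dx":-0.04,"dy":0.14,"dz":0.02,"hand":0},{"wx":0,"wy":0,"wz":0,"dx":-0.04,"dy":0.12,"dz":0.02,"hand":0},{"wx":0,"wy":0,"wz":0,"dx":0,"dy":0,"dz":0,"hand":0}]' 15; python3 -m jog '[{"wx":0,"wy":0,"wz":0,"dx":0,"dy":0,"dz":0,"hand":0},{"wx":0,"wy":0,"wz":0,"dx":0,"dy":0,"dz":0,"hand":0}]'
python3 - <<'E'
from h import *
s=r.get_state();print(s['tool_pos'],s['eef_rot'])
i=r.camera_info('wrist');im=r.snapshot('wrist');cv2.imwrite('pics/w2.png',im[:,:,::-1])
print(-i['R'].T@i['t'])
for z in (.105,.175): print(z,proj(i,[[.583,.179,z]]))
for q in ['brush','scraper']:
  print(q,[(d['bbox'],round(d['p'],2)) for d in r.masks_of('wrist',q)])
E
```

```text
clock: 1.57
tool_pos: [0.5827, 0.145, 0.26]
eef_rot: [0.703, 0.711, 0.003, -0.003]
contact_force: [0.0, 0.9, 0.1]
opening: 1.002
finger_force: 0.0
clock: 1.73
tool_pos: [0.5853, 0.1341, 0.2587]
eef_rot: [0.707, 0.707, -0.0, 0.001]
contact_force: [0.3, -0.5, -0.8]
opening: 0.997
finger_force: 0.0
[0.58526241 0.13407879 0.25873585] [ 7.07269016e-01  7.06944222e-01 -2.96929727e-04  5.64759266e-04]
[0.58577719 0.21097828 0.40486762]
0.105 [[324.88301572 150.00917905]]
0.175 [[323.7604181  163.79199119]]
brush [([260.0, 417.5, 314.9, 450.0], 0.7), ([287.6, 110.7, 362.4, 185.0], 0.63)]
scraper [([250.7, 0.0, 319.8, 19.6], 0.55), ([259.4, 415.9, 318.5, 449.2], 0.41)]
```

View pics/w2.png

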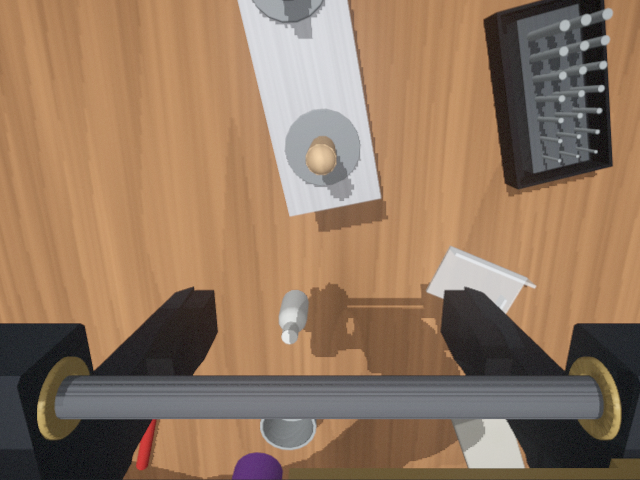

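Wrist view: the brush disc is centred at about (324,148) and the handle top at (321,158). The projection from my estimate is 2-5 px away, which puts the brush near (0.582, 0.181). Next I go over it and down.

```bash
python3 -m jog '[{"wx":0,"wy":0,"wz":0,"dx":-0.006,"dy":0.094,"dz":0,"hand":0},{"wx":0,"wy":0,"wz":0,"dx":-0.006,"dy":0.094,"dz":0,"hand":0},{"wx":0,"wy":0,"wz":0,"dx":0,"dy":0,"dz":0,"hand":0},{"wx":0,"wy":0,"wz":0,"dx":0,"dy":0,"dz":0,"hand":0}]'; python3 -m jog '[{"wx":0,"wy":0,"wz":0,"dx":0,"dy":0,"dz":-0.12,"hand":0},{"wx":0,"wy":0,"wz":0,"dx":0,"dy":0,"dz":-0.12,"hand":0},{"wx":0,"wy":0,"wz":0,"dx":0,"dy":0,"dz":-0.12,"hand":0},{"wx":0,"wy":0,"wz":0,"dx":0,"dy":0,"dz":-0.12,"hand":0},{"wx":0,"wy":0,"wz":0,"dx":0,"dy":0,"dz":-0.06,"hand":0}]'; python3 -m jog '[{"wx":0,"wy":0,"wz":0,"dx":0,"dy":0,"dz":0,"hand":0},{"wx":0,"wy":0,"wz":0,"dx":0,"dy":0,"dz":0,"hand":0},{"wx":0,"wy":0,"wz":0,"dx":0,"dy":0,"dz":0,"hand":0}]'
python3 - <<'E'
from h import *
s=r.get_state();print(s['tool_pos'],s['eef_rot'])
im=r.snapshot('wrist');cv2.imwrite('pics/w3.png',im[:,:,::-1])
E
```

```text
clock: 2.22
tool_pos: [0.582, 0.1825, 0.2585]
eef_rot: [0.707, 0.708, 0.0, -0.0]
contact_force: [0.3, 0.2, 0.0]
opening: 0.998
finger_force: 0.0
clock: 2.63
tool_pos: [0.5807, 0.1786, 0.1202]
eef_rot: [0.708, 0.706, -0.003, -0.0]
contact_force: [0.7, -0.2, -0.4]
opening: 0.998
finger_force: 0.0
clock: 2.88
tool_pos: [0.5833, 0.1812, 0.1249]
eef_rot: [0.708, 0.707, 0.001, 0.001]
contact_force: [0.7, 0.4, -0.1]
opening: 0.999
finger_force: 0.0
[0.58329188 0.18116871 0.12493111] [0.70764412 0.70656812 0.00085728 0.00075   ]
```

View pics/w3.png

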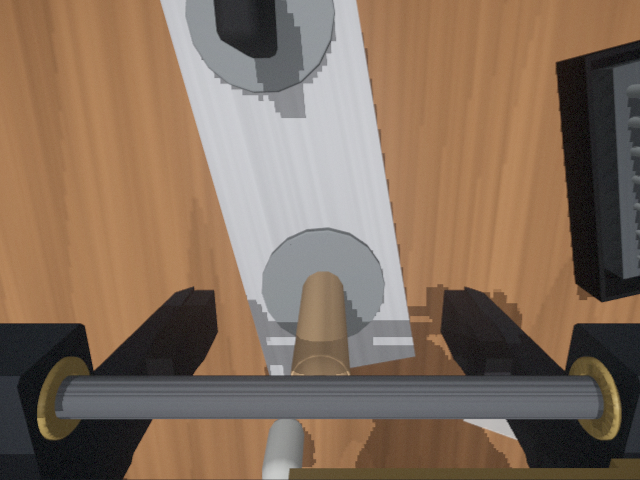

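The handle stands between the fingers at column 321, row 370, with the disc at (323,285). I close the gripper.

```bash
python3 -m jog '[{"wx":0,"wy":0,"wz":0,"dx":0,"dy":0,"dz":0,"hand":1},{"wx":0,"wy":0,"wz":0,"dx":0,"dy":0,"dz":0,"hand":1},{"wx":0,"wy":0,"wz":0,"dx":0,"dy":0,"dz":0,"hand":1},{"wx":0,"wy":0,"wz":0,"dx":0,"dy":0,"dz":0,"hand":1},{"wx":0,"wy":0,"wz":0,"dx":0,"dy":0,"dz":0,"hand":1}]' 25;  python3 -m jog '[{"wx":0,"wy":0,"wz":0,"dx":0,"dy":0,"dz":0,"hand":1},{"wx":0,"wy":0,"wz":0,"dx":0,"dy":0,"dz":0,"hand":1},{"wx":0,"wy":0,"wz":0,"dx":0,"dy":0,"dz":0,"hand":1},{"wx":0,"wy":0,"wz":0,"dx":0,"dy":0,"dz":0,"hand":1},{"wx":0,"wy":0,"wz":0,"dx":0,"dy":0,"dz":0,"hand":1}]' 25
```

```text
clock: 3.35
tool_pos: [0.5821, 0.1821, 0.124]
eef_rot: [0.707, 0.707, 0.0, 0.0]
contact_force: [0.0, -0.9, 0.1]
opening: 0.645
finger_force: 0.0
clock: 3.77
tool_pos: [0.582, 0.182, 0.1237]
eef_rot: [0.707, 0.707, -0.0, 0.0]
contact_force: [-0.9, 0.3, -0.7]
opening: 0.267
finger_force: 0.0
```

```bash
python3 -m jog '[{"wx":0,"wy":0,"wz":0,"dx":0,"dy":0,"dz":0,"hand":1},{"wx":0,"wy":0,"wz":0,"dx":0,"dy":0,"dz":0,"hand":1},{"wx":0,"wy":0,"wz":0,"dx":0,"dy":0,"dz":0,"hand":1},{"wx":0,"wy":0,"wz":0,"dx":0,"dy":0,"dz":0,"hand":1},{"wx":0,"wy":0,"wz":0,"dx":0,"dy":0,"dz":0,"hand":1}]' 25
python3 - <<'E'
from h import *
s=r.get_state();print(s['tool_pos'],s['opening'],s['finger_force'])
i=r.camera_info('wrist');im=r.snapshot('wrist');cv2.imwrite('pics/w4.png',im[:,:,::-1])
ds=r.masks_of('wrist','brush');print([(d['bbox'],d['p']) for d in ds])
P=np.r_[ring(.027,.105)]
print(bb(i,P+[.582,.182,0]))
E
```

```text
clock: 4.18
tool_pos: [0.5819, 0.182, 0.1237]
eef_rot: [0.707, 0.707, -0.0, -0.0]
contact_force: [-0.3, 0.7, -0.2]
opening: 0.194
finger_force: 25.0
[0.58194322 0.1820059  0.12368119] 0.19375572560006576 24.999909549951553
[([270.0, 229.9, 389.4, 373.9], 0.63)]
[265.48364442 229.42943772 390.29649432 343.71582417]
```

```bash
python3 -m jog '[{"wx":0,"wy":0,"wz":0,"dx":0,"dy":0,"dz":0.04,"hand":1},{"wx":0,"wy":0,"wz":0,"dx":0,"dy":0,"dz":0.08,"hand":1},{"wx":0,"wy":0,"wz":0,"dx":0,"dy":0,"dz":0.12,"hand":1},{"wx":0,"wy":0,"wz":0,"dx":0,"dy":0,"dz":0.12,"hand":1},{"wx":0,"wy":0,"wz":0,"dx":0,"dy":0,"dz":0.04,"hand":1}]' 25; python3 -m jog '[{"wx":0,"wy":0,"wz":0,"dx":0,"dy":0,"dz":0,"hand":1},{"wx":0,"wy":0,"wz":0,"dx":-0.01,"dy":-0.06,"dz":0,"hand":1},{"wx":0,"wy":0,"wz":0,"dx":-0.016,"dy":-0.12,"dz":0,"hand":1},{"wx":0,"wy":0,"wz":0,"dx":-0.02,"dy":-0.14,"dz":0,"hand":1},{"wx":0,"wy":0,"wz":0,"dx":-0.02,"dy":-0.14,"dz":0,"hand":1}]'; python3 -m jog '[{"wx":0,"wy":0,"wz":0,"dx":-0.02,"dy":-0.14,"dz":0,"hand":1},{"wx":0,"wy":0,"wz":0,"dx":-0.02,"dy":-0.14,"dz":0,"hand":1},{"wx":0,"wy":0,"wz":0,"dx":-0.02,"dy":-0.14,"dz":0,"hand":1},{"wx":0,"wy":0,"wz":0,"dx":-0.02,"dy":-0.14,"dz":0,"hand":1},{"wx":0,"wy":0,"wz":0,"dx":-0.014,"dy":-0.1,"dz":0,"hand":1}]';python3 -m jog '[{"wx":0,"wy":0,"wz":0,"dx":-0.006,"dy":-0.068,"dz":0,"hand":1},{"wx":0,"wy":0,"wz":0,"dx":0,"dy":0,"dz":0,"hand":1},{"wx":0,"wy":0,"wz":0,"dx":0,"dy":0,"dz":0,"hand":1},{"wx":0,"wy":0,"wz":0,"dx":0,"dy":0,"dz":0,"hand":1}]'
python3 - <<'E'
from h import *
s=r.get_state();print(s['tool_pos'],s['eef_rot'])
out=[]
for c in ['scene','side']:
    im=r.snapshot(c);i=r.camera_info(c)
    u=proj(i,[[.5404,-.1151,.045]])[0].astype(int)
    B=proj(i,[np.array(s['tool_pos'])+[0,0,-.1180+.0187]])[0]
    print(c,u,'pred tip',B)
    x,y=max(u[0]-75,0),max(u[1]-130,0);out.append(cv2.resize(im[y:y+200,x:x+150],(400,533)))
cv2.imwrite('pics/c5.png',np.hstack(out)[:,:,::-1])
E
```

```text
clock: 4.7
tool_pos: [0.5843, 0.183, 0.2287]
eef_rot: [0.707, 0.707, 0.004, 0.002]
contact_force: [0.3, 0.0, -0.5]
opening: 0.195
finger_force: 25.0
clock: 5.12
tool_pos: [0.5633, 0.0646, 0.2216]
eef_rot: [0.707, 0.707, -0.002, -0.001]
contact_force: [0.0, -0.0, -0.1]
opening: 0.196
finger_force: 25.0
clock: 5.53
tool_pos: [0.5386, -0.1032, 0.2216]
eef_rot: [0.709, 0.706, -0.003, -0.001]
contact_force: [0.6, -0.6, -0.8]
opening: 0.199
finger_force: 25.0
clock: 5.87
tool_pos: [0.5397, -0.1139, 0.2227]
eef_rot: [0.707, 0.707, -0.0, -0.001]
contact_force: [0.8, 0.2, -0.4]
opening: 0.194
finger_force: 25.0
[ 0.53967762 -0.11387239  0.22268973] [ 7.06720482e-01  7.07491778e-01 -2.42809727e-04 -1.21907558e-03]
scene [254 223] pred tip [250.85832173 196.27377752]
side [345 258] pred tip [345.89515306 221.16741574]
```

View pics/c5.png

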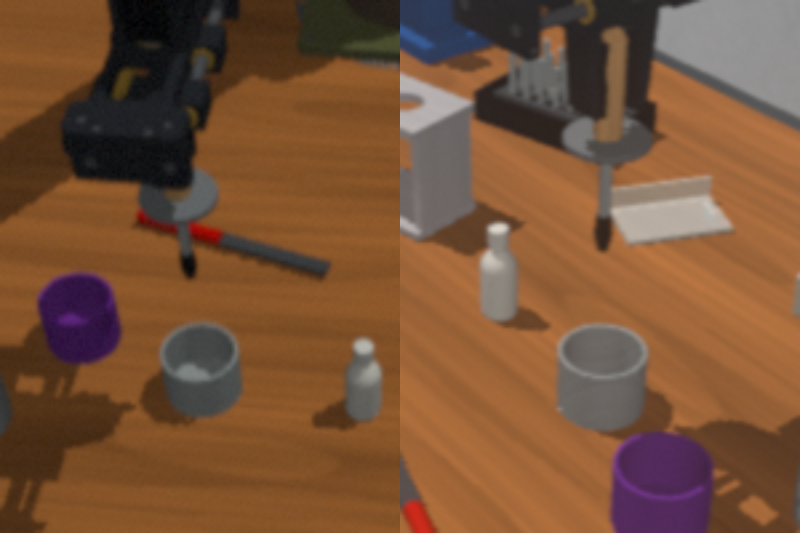

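The tip lies where predicted in both views: scene (250,196), side (346,221). The low cup's mouth is centred at (254,225) and (346,260), within 2 px of its estimate, and the seat stands empty. Now I dip.

```bash
python3 -m jog '[{"wx":0,"wy":0,"wz":0,"dx":0,"dy":0,"dz":-0.06,"hand":1},{"wx":0,"wy":0,"wz":0,"dx":0,"dy":0,"dz":-0.1,"hand":1},{"wx":0,"wy":0,"wz":0,"dx":0,"dy":0,"dz":-0.1,"hand":1},{"wx":0,"wy":0,"wz":0,"dx":0,"dy":0,"dz":-0.1,"hand":1},{"wx":0,"wy":0,"wz":0,"dx":0,"dy":0,"dz":-0.07,"hand":1}]'; python3 -m jog '[{"wx":0,"wy":0,"wz":0,"dx":0,"dy":0,"dz":0,"hand":1},{"wx":0,"wy":0,"wz":0,"dx":0,"dy":0,"dz":0,"hand":1},{"wx":0,"wy":0,"wz":0,"dx":0,"dy":0,"dz":0,"hand":1},{"wx":0,"wy":0,"wz":0,"dx":0,"dy":0,"dz":0,"hand":1},{"wx":0,"wy":0,"wz":0,"dx":0,"dy":0,"dz":0,"hand":1}]'
python3 - <<'E'
from h import *
s=r.get_state();print(s['tool_pos'],s['contact_force'])
out=[]
for c in ['scene','side']:
    im=r.snapshot(c);i=r.camera_info(c)
    u=proj(i,[[.5404,-.1151,.045]])[0].astype(int)
    x,y=max(u[0]-75,0),max(u[1]-130,0);out.append(cv2.resize(im[y:y+200,x:x+150],(400,533)))
cv2.imwrite('pics/c6.png',np.hstack(out)[:,:,::-1])
E
```

```text
clock: 6.38
tool_pos: [0.5399, -0.1131, 0.1143]
eef_rot: [0.706, 0.708, -0.0, -0.001]
contact_force: [0.3, -0.8, -0.5]
opening: 0.192
finger_force: 25.0
clock: 6.8
tool_pos: [0.5414, -0.1149, 0.1175]
eef_rot: [0.707, 0.707, 0.001, 0.001]
contact_force: [-0.2, -0.1, -0.8]
opening: 0.193
finger_force: 25.0
[ 0.54143348 -0.11493775  0.11752184] [-0.20957592 -0.0950913  -0.75539567]
```

View pics/c6.png

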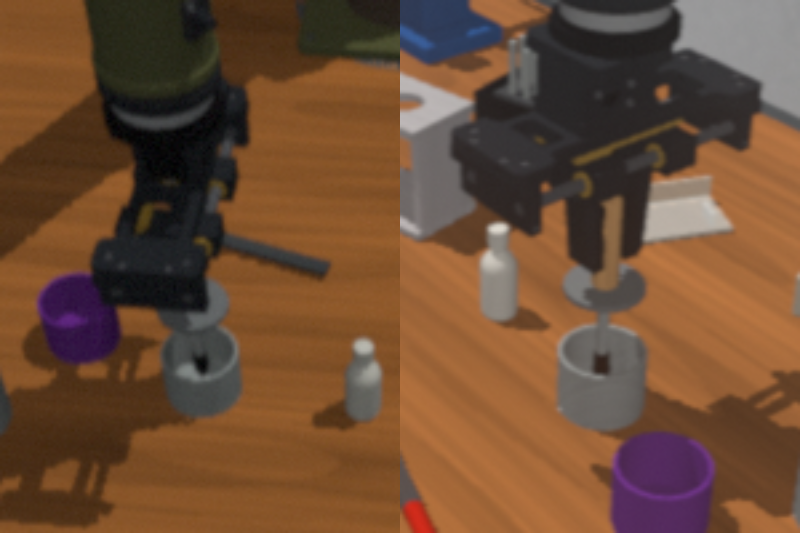

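The bristles are inside the low cup in both views, with the tip about 26 mm below the rim and no contact. I go back up and over to the seat.

```bash
python3 -m jog '[{"wx":0,"wy":0,"wz":0,"dx":0,"dy":0,"dz":0.06,"hand":1},{"wx":0,"wy":0,"wz":0,"dx":0,"dy":0,"dz":0.1,"hand":1},{"wx":0,"wy":0,"wz":0,"dx":0,"dy":0,"dz":0.12,"hand":1},{"wx":0,"wy":0,"wz":0,"dx":0,"dy":0,"dz":0.12,"hand":1},{"wx":0,"wy":0,"wz":0,"dx":0,"dy":0,"dz":0.04,"hand":1}]'; python3 -m jog '[{"wx":0,"wy":0,"wz":0,"dx":0,"dy":0,"dz":0,"hand":1},{"wx":0,"wy":0,"wz":0,"dx":0.01,"dy":0.06,"dz":0,"hand":1},{"wx":0,"wy":0,"wz":0,"dx":0.016,"dy":0.12,"dz":0,"hand":1},{"wx":0,"wy":0,"wz":0,"dx":0.02,"dy":0.14,"dz":0,"hand":1},{"wx":0,"wy":0,"wz":0,"dx":0.02,"dy":0.14,"dz":0,"hand":1}]'; python3 -m jog '[{"wx":0,"wy":0,"wz":0,"dx":0.02,"dy":0.14,"dz":0,"hand":1},{"wx":0,"wy":0,"wz":0,"dx":0.02,"dy":0.14,"dz":0,"hand":1},{"wx":0,"wy":0,"wz":0,"dx":0.02,"dy":0.14,"dz":0,"hand":1},{"wx":0,"wy":0,"wz":0,"dx":0.02,"dy":0.14,"dz":0,"hand":1},{"wx":0,"wy":0,"wz":0,"dx":0.014,"dy":0.1,"dz":0,"hand":1}]';python3 -m jog '[{"wx":0,"wy":0,"wz":0,"dx":0.006,"dy":0.068,"dz":0,"hand":1},{"wx":0,"wy":0,"wz":0,"dx":0,"dy":0,"dz":0,"hand":1},{"wx":0,"wy":0,"wz":0,"dx":0,"dy":0,"dz":0,"hand":1},{"wx":0,"wy":0,"wz":0,"dx":0,"dy":0,"dz":0,"hand":1},{"wx":0,"wy":0,"wz":0,"dx":0,"dy":0,"dz":0,"hand":1}]'
python3 - <<'E'
from h import *
s=r.get_state();print(s['tool_pos'],s['eef_rot'])
out=[]
for c in ['scene','side']:
    im=r.snapshot(c);i=r.camera_info(c)
    u=proj(i,[[.582,.181,.1]])[0].astype(int)
    print(c,'seat',u,'pred tip',proj(i,[np.array(s['tool_pos'])-[0,0,.0987]])[0])
    x,y=max(u[0]-75,0),max(u[1]-130,0);print(x,y);out.append(cv2.resize(im[y:y+200,x:x+150],(400,533)))
cv2.imwrite('pics/c7.png',np.hstack(out)[:,:,::-1])
E
```

```text
clock: 7.32
tool_pos: [0.5427, -0.1152, 0.2306]
eef_rot: [0.707, 0.707, 0.002, 0.003]
contact_force: [0.2, -0.1, -0.0]
opening: 0.194
finger_force: 25.0
clock: 7.73
tool_pos: [0.556, 0.0003, 0.2246]
eef_rot: [0.708, 0.706, -0.001, -0.001]
contact_force: [0.8, 1.2, -1.4]
opening: 0.194
finger_force: 25.0
clock: 8.15
tool_pos: [0.5794, 0.169, 0.2244]
eef_rot: [0.706, 0.708, -0.001, -0.001]
contact_force: [0.2, 0.2, -0.7]
opening: 0.196
finger_force: 25.0
clock: 8.57
tool_pos: [0.5819, 0.1794, 0.2256]
eef_rot: [0.708, 0.706, -0.001, 0.0]
contact_force: [0.8, 0.1, -0.7]
opening: 0.195
finger_force: 25.0
[0.58190681 0.17940958 0.22556737] [ 7.08102319e-01  7.06108855e-01 -1.11768243e-03  3.77708207e-04]
scene seat [404 233] pred tip [406.11096769 223.53051937]
329 103
side seat [272 165] pred tip [271.76345411 153.94565898]
197 35
```

View pics/c7.png

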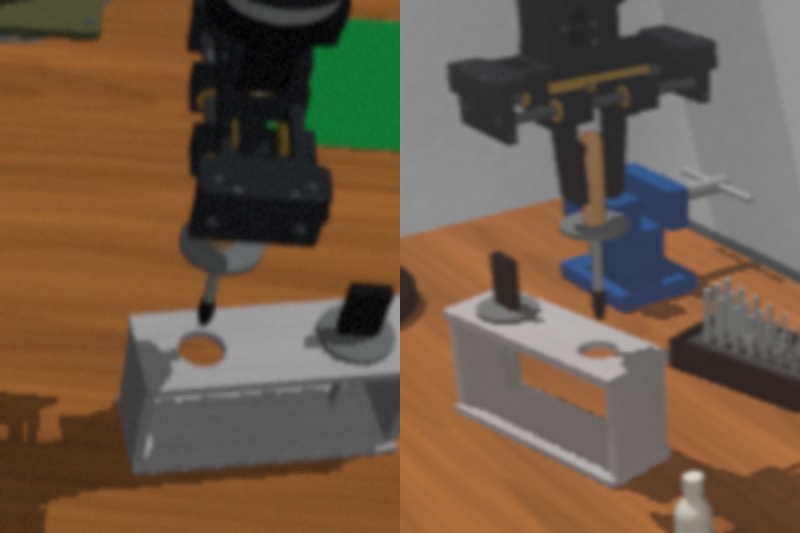

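The hole is at (404,234) in the scene view and (272,166) in the side view, matching the estimate. The brush is upright, its tip at (406,224), which fits a tip above the hole. I lower it.

```bash
python3 -m jog '[{"wx":0,"wy":0,"wz":0,"dx":0,"dy":0,"dz":-0.06,"hand":1},{"wx":0,"wy":0,"wz":0,"dx":0,"dy":0,"dz":-0.1,"hand":1},{"wx":0,"wy":0,"wz":0,"dx":0,"dy":0,"dz":-0.1,"hand":1},{"wx":0,"wy":0,"wz":0,"dx":0,"dy":0,"dz":-0.08,"hand":1},{"wx":0,"wy":0,"wz":0,"dx":0,"dy":0,"dz":0,"hand":1}]'; python3 -m jog '[{"wx":0,"wy":0,"wz":0,"dx":0,"dy":0,"dz":-0.04,"hand":1},{"wx":0,"wy":0,"wz":0,"dx":0,"dy":0,"dz":-0.02,"hand":1},{"wx":0,"wy":0,"wz":0,"dx":0,"dy":0,"dz":-0.008,"hand":1},{"wx":0,"wy":0,"wz":0,"dx":0,"dy":0,"dz":0,"hand":1},{"wx":0,"wy":0,"wz":0,"dx":0,"dy":0,"dz":0,"hand":1}]';python3 -m jog '[{"wx":0,"wy":0,"wz":0,"dx":0,"dy":0,"dz":0,"hand":1},{"wx":0,"wy":0,"wz":0,"dx":0,"dy":0,"dz":0,"hand":1}]'
```

```text
clock: 9.08
tool_pos: [0.5795, 0.1798, 0.1375]
eef_rot: [0.707, 0.707, -0.004, -0.001]
contact_force: [-0.3, -0.1, -0.6]
opening: 0.196
finger_force: 25.0
clock: 9.5
tool_pos: [0.5825, 0.1822, 0.125]
eef_rot: [0.707, 0.707, 0.001, 0.0]
contact_force: [1.0, -0.3, -1.5]
opening: 0.197
finger_force: 25.0
clock: 9.67
tool_pos: [0.5824, 0.1822, 0.1249]
eef_rot: [0.707, 0.707, 0.001, 0.0]
contact_force: [-0.1, 0.1, 0.1]
opening: 0.198
finger_force: 25.0
```

```bash
python3 -m jog '[{"wx":0,"wy":0,"wz":0,"dx":0,"dy":0,"dz":-0.004,"hand":1},{"wx":0,"wy":0,"wz":0,"dx":0,"dy":0,"dz":0,"hand":1},{"wx":0,"wy":0,"wz":0,"dx":0,"dy":0,"dz":0,"hand":1},{"wx":0,"wy":0,"wz":0,"dx":0,"dy":0,"dz":0,"hand":0.7},{"wx":0,"wy":0,"wz":0,"dx":0,"dy":0,"dz":0,"hand":0.7}]'; python3 -m jog '[{"wx":0,"wy":0,"wz":0,"dx":0,"dy":0,"dz":0,"hand":0},{"wx":0,"wy":0,"wz":0,"dx":0,"dy":0,"dz":0,"hand":0},{"wx":0,"wy":0,"wz":0,"dx":0,"dy":0,"dz":0,"hand":0},{"wx":0,"wy":0,"wz":0,"dx":0,"dy":0,"dz":0,"hand":0},{"wx":0,"wy":0,"wz":0,"dx":0,"dy":0,"dz":0,"hand":0}]'; python3 -m jog '[{"wx":0,"wy":0,"wz":0,"dx":0,"dy":0,"dz":0,"hand":0},{"wx":0,"wy":0,"wz":0,"dx":0,"dy":0,"dz":0,"hand":0},{"wx":0,"wy":0,"wz":0,"dx":0,"dy":0,"dz":0,"hand":0},{"wx":0,"wy":0,"wz":0,"dx":0,"dy":0,"dz":0,"hand":0},{"wx":0,"wy":0,"wz":0,"dx":0,"dy":0,"dz":0,"hand":0}]'
```

```text
clock: 10.08
tool_pos: [0.5819, 0.182, 0.1232]
eef_rot: [0.707, 0.707, -0.0, -0.0]
contact_force: [-0.2, -0.8, 0.0]
opening: 0.298
finger_force: 0.0
clock: 10.5
tool_pos: [0.582, 0.182, 0.1232]
eef_rot: [0.707, 0.707, -0.0, 0.0]
contact_force: [0.3, 0.4, -0.1]
opening: 0.651
finger_force: 0.0
clock: 10.92
tool_pos: [0.582, 0.182, 0.1232]
eef_rot: [0.707, 0.707, 0.0, 0.0]
contact_force: [1.3, 0.2, 0.0]
opening: 0.999
finger_force: 0.0
```

Released. I raise the hand straight up and look at the result.

```bash
python3 -m jog '[{"wx":0,"wy":0,"wz":0,"dx":0,"dy":0,"dz":0.06,"hand":0},{"wx":0,"wy":0,"wz":0,"dx":0,"dy":0,"dz":0.12,"hand":0},{"wx":0,"wy":0,"wz":0,"dx":0,"dy":0,"dz":0.14,"hand":0},{"wx":0,"wy":0,"wz":0,"dx":0,"dy":0,"dz":0.14,"hand":0},{"wx":0,"wy":0,"wz":0,"dx":0,"dy":0,"dz":0.1,"hand":0}]'; python3 -m jog '[{"wx":0,"wy":0,"wz":0,"dx":0,"dy":0,"dz":0,"hand":0},{"wx":0,"wy":0,"wz":0,"dx":0,"dy":0,"dz":0,"hand":0},{"wx":0,"wy":0,"wz":0,"dx":0,"dy":0,"dz":0,"hand":0},{"wx":0,"wy":0,"wz":0,"dx":0,"dy":0,"dz":0,"hand":0}]'
python3 - <<'E'
from h import *
out=[]
for c,(x,y) in {'scene':(130,150),'side':(200,80)}.items():
    im=r.snapshot(c);out.append(cv2.resize(im[y:y+260,x:x+360],(400,289),interpolation=cv2.INTER_CUBIC))
    old=cv2.imread(f'pics/{c}0.png')[:,:,::-1];out.append(cv2.resize(old[y:y+260,x:x+360],(400,289)))
cv2.imwrite('pics/c8.png',np.vstack([np.hstack(out[:2]),np.hstack(out[2:])])[:,:,::-1])
E
```

```text
clock: 11.33
tool_pos: [0.5827, 0.1824, 0.2663]
eef_rot: [0.707, 0.707, 0.002, 0.001]
contact_force: [1.1, 0.1, 0.1]
opening: 0.994
finger_force: 0.0
clock: 11.67
tool_pos: [0.581, 0.1816, 0.2617]
eef_rot: [0.707, 0.707, -0.001, -0.001]
contact_force: [-0.4, -0.2, -0.0]
opening: 1.0
finger_force: 0.0
```

View pics/c8.png

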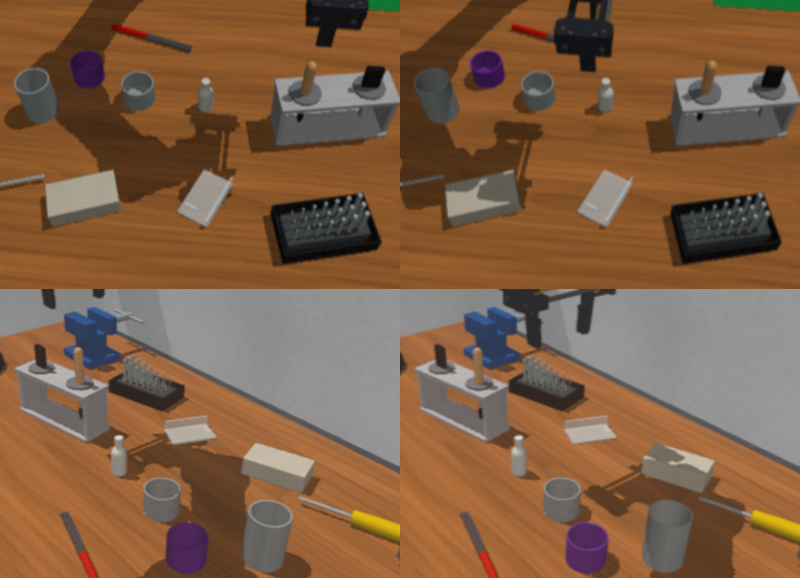

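The left column (now) matches the right column (start). The brush is upright with its disc flat in the same seat, at (305,92) and (79,380) in the crop, and the cups and scraper have not moved.

```bash
python3 -c "
from plant import r
print(r.finish_job())"
```

```text
the job is handed in; nothing more can be done
None
```

The brush was dipped about 26 mm below the low steel cup's rim and hung back upright in its own seat. I let go of it, both cups and the scraper stand where they were, and the job is handed in at about 12 s.

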